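# Find the high spot of a swollen bat on the banding wheel

### The arm

A 6-joint arm with a two-finger parallel gripper is mounted at the origin on the work surface. World frame = base frame: x ahead of the robot, y to its left, z up, the work surface at z = 0. Lengths are in m, angles in rad, forces in N, time in s.
With the tool pointing down it reaches from about 0.3 to 0.875 m from the base axis. Payload 6.4 kg.
Tool frame: the origin (TCP) lies between the finger pads; the fingertips stand ctrl.tip_extent ahead of it and the grasp point (between the pads) is the TCP (ctrl.tip_extent is the distance from the TCP to the fingertips, in m); z points along the fingers, y is the line along which they close (so a half turn about z gives the same grasp; the last joint's range is limited). The gripper opens to 85 mm and grips with 20 to 120 N. Pads are 22 mm wide; open, the fingers measure 114 mm over their backs; the gripper's body (76 mm by 85 mm) begins 54 mm behind the grasp point. The pads swing forward as they close: fully open they stand 13 mm farther back than shut.
Start: joints at [-1.535, 0.181, 1.607, -0, 1.354, -0.206], TCP at [0.138, -0.558, 0.25] pointing down, gripper open.
Joint ranges: [-2.99, 2.99], [-0.89, 2.07], [0.3, 2.58], [-1.14, 4.28], [0, 2.63], [-3.12, 3.12]. Speed limits (rad/s): [2.57, 2.57, 3.01, 3.14, 3.14, 3.14].

### API

Orientations are given as a unit quaternion [w, x, y, z].
In Python, from bench import ctrl gives the robot as it stands.
- The arm moves only by the tool send_rows, never from a script. Its arguments are lists of equal length, an entry for each row: "dr": the turn, a rotation vector about the tool's x, y, z in units of 6 degrees (1.0 is 6 degrees), a list of three; "xyz": the shift along the tool's x, y, z in cm, a list of three; "jaw": the opening in per cent of the stroke, from 0 (shut) to 100 (fully open). In form: {"dr": [[wx, wy, wz], ...], "xyz": [[dx, dy, dz], ...], "jaw": [jaw, ...]}. A call has exactly 8 rows; each row is the pose to reach, as a shift and turn from the pose commanded when the call began, along the tool's axes at that moment; what a row does not reach only later rows make up. A row lasts 1/8 s, in which the tool goes at most 62.5 mm and 10.7 degrees, less where a joint would pass 70% of its speed; a pose out of reach is approached as far as the arm can. A call with a gripper value outside its range is refused whole. The fingers move at their own pace and stop on an object; the grip force is fixed at half the most. Time passes only in rows, so rows that repeat a pose let the fingers close, or fill a call up. It gives the time, the measured TCP pose, the force, the opening and the grip force at its end, in the units of the state.
- ctrl.get_obs(): the state, without advancing time (a new reading comes with each control period).
- ctrl.camera(name): name is "side" or "top"; returns the picture (420x560x3 uint8, red, green, blue); there is no depth.
- ctrl.calibration(name): a dict with "camera_matrix" (3x3 intrinsics, pixels), "world_from_camera" (4x4, takes a point from camera to world coordinates). Camera axes: x right, y up, looking along -z (the intrinsics and any distortion apply to the point x, -y, -z); pixel columns grow to the right and rows downward; lengths in m; the calibration is good to about 2 mm. A picture is of the moment at which its call begins. calibration takes no time and is no camera call.
- ctrl.hand_in(): hands the job in; it is judged then, once.
The state is a dict: "time_s": time; "q": joint angles; "dq": joint speeds; "joint_efforts": joint torques, N m; "eef_pos": TCP position; "eef_rot": TCP orientation; "wrist_force": force on the tool from outside, world axes, zero at the start; "torque": the same for the moment, N m; "opening": opening from 0.0 (shut) to 1.0 (fully open); "grasp_force": force on a finger pad.
Only numpy, scipy, OpenCV 4.12 (cv2) and the standard library are available. Lean on these libraries where they do the work, as an engineer would, in place of code of your own. Each camera call takes 0.05 s, during which the arm holds its last target. There are 200 camera calls.

### The job

Slide the pointer carriage fully in to its stop, then turn the banding wheel slowly by its red knob, feel where on the bat's rim the pointer rubs hardest, and leave the wheel standing with that highest spot (not the lesser one) squarely against the pointer. Be gentle with the gauge, let go at the end, and leave the things round about where they are.

Things in the scene. Friction and masses are not known exactly. Their poses are not given: they have to be found in the camera images.
- stand: Fixed plywood board, 260 (x) x 370 (y) x 12 mm, with the cast foot of a banding wheel on it. Origin on the wheel's axis at table height, z up; the board reaches from y = -130 to +240 mm. The gauge stands on the +y side: from the axis, the pointer lies along +y.
- wheel: All that turns on the stand's upright axis: dark steel head, bat, and over it an aluminium hold-down bar (top 90 mm above the table, 26 mm wide) with brass centre nut (top 100 mm), dark counterweight and red knob. Turns endlessly both ways; bearing drag 0.06 N m (0.9 N at the knob); stays where left. Origin on the axis at table height; x points along the bar to the knob, z up.
- bat_top (a point): Point on the wheel's axis at the bat's top, 84 mm above the table. The bat: tan fibreboard disc, 230 mm diameter, 12 mm thick, clamped to the wheel. Its rim is round but for two smooth swellings: the high spot (4 mm) and a lesser one (2 mm), each 40 to 50 degrees long; seen from above the lesser top lies 140 degrees counterclockwise from the high one. Their place relative to the bar is unknown.
- knob_mid (a point): Middle of the red knob: an upright cylinder of 18 mm diameter, 34 mm tall (100 to 134 mm above the table; this point is at 117 mm), 70 mm from the wheel's axis. It spins freely on its own pin, so that a gripper holding it can keep its heading while it goes round.
- gauge: Fixed green rail block, 50 (x) x 90 (y) x 48 mm, with all it carries: two steel rails, aluminium carriage with orange tab, sprung steel pointer. Origin under the block's centre, 12 mm above the table, 187 mm from the wheel's axis; axes as the stand's. Do not press on it with more than 50 N.
- pointer_aim (a point): Where the pointer's tip centre rests when the carriage is in, 119 mm from the wheel's axis, 78 mm above the table. The tip (8 mm round) is then 0.3 mm clear of the round rim, and touches only at the swellings; it gives back on a spring of 2 N/mm. At the high spot it presses about 7 N (lesser: 3 N) and rubs (friction about 0.7), which adds about 8 N (lesser: 4 N) of drag at the knob while turning.
- carriage (a joint): How far the carriage is slid in towards the wheel: 0 = fully out, 0.025 m = fully in at its stop. Stiff: it takes about 12 N to move and stays where it is left.
- tab (a point): Point in the carriage's upright orange tab: 24 mm wide (stand's x), 12 mm thick (y), top 118 mm above the table; this point is 11 mm below the top (107 mm above the table), midway in width and thickness. It is 212 mm from the wheel's axis when fully out, 187 mm when in. The tab stands up 42 mm from the carriage. Push it in from outside, or pinch it from above.
- glaze_pot: small white jar with blue cap, 36 mm diameter, 45 mm tall, standing on the truing stand's board; origin under its centre. Not part of the job.
- stamp: small turned wooden stamp, 26 mm diameter, 50 mm tall, standing on the truing stand's board; origin under its centre. Not part of the job.
- rolling_pin: wooden rolling pin lying along its x axis, 340 mm long, 48 mm diameter; origin under its centre. Not part of the job.
- bisque_bowl: terracotta bowl, 110 mm diameter, 55 mm tall; origin under its centre. Not part of the job.
- mug: blue mug, 76 mm diameter, 90 mm tall; origin under its centre. Not part of the job.
- brush: brush lying flat; origin under its middle. Not part of the job.
- spatula: wooden spatula lying flat; origin under its middle. Not part of the job.
- slip_bottle: white bottle with red cap, 56 mm diameter, 140 mm tall; origin under its centre. Not part of the job.

How it is judged:
By the outcome, as a careful person would: the job done as asked, in the order asked, and still so for the second after the job is handed in, with the robot touching nothing.
It also fails if it takes over 72 s, if anything falls off the work surface, if the arm or the gripper's body presses on something with over 40 N, if the wrist force passes 120 N, or if a joint passes its speed limit or range.

## Working session

There is one attempt and no reset: what is moved stays moved. The work goes in short steps, Python scripts to look and compute and a tool call to move; the robot and the scene stay as the last step left them, time stands still between calls to the robot, and variables do not carry over. Pictures are saved under pics/ and viewed, at most 10 in all, crops included, and the job is handed in when it is done.

Besides the shell and the picture viewer there is one more tool, called after "Request:" by a JSON object that holds its "method" and its "body". send_rows: Moves the arm, as the interface text tells. Its arguments: {"type":"object","properties":{"dr":{"type":"array","items":{"type":"array","items":{"type":"number"}}},"xyz":{"type":"array","items":{"type":"array","items":{"type":"number"}}},"jaw":{"type":"array","items":{"type":"number"}}},"required":["dr","xyz","jaw"]}

```bash
ls; mkdir -p pics; python3 - <<'E'
from bench import ctrl
import cv2
for n in("side","top"):
    im=ctrl.camera(n); cv2.imwrite(f"pics/{n}0.png",im[:,:,::-1]); c=ctrl.calibration(n); print(n,c)
print(ctrl.tip_extent, ctrl.get_obs())
E
```

```text
pics
side {'camera_matrix': array([[530.54715591,   0.        , 277.42950029],
       [  0.        , 530.54715591, 205.47960983],
       [  0.        ,   0.        ,   1.        ]]), 'world_from_camera': array([[-0.92110279,  0.22981553, -0.31425225,  0.06728451],
       [-0.38913571, -0.51867307,  0.7612829 ,  1.05690481],
       [ 0.01196045,  0.82350657,  0.56718064,  0.934387  ],
       [ 0.        ,  0.        ,  0.        ,  1.        ]])}
top {'camera_matrix': array([[422.27124861,   0.        , 271.04248483],
       [  0.        , 422.27124861, 205.66603358],
       [  0.        ,   0.        ,   1.        ]]), 'world_from_camera': array([[-0.0156582 ,  0.99800705, -0.06112889,  0.44025333],
       [-0.99984833, -0.01609465, -0.00665404, -0.05903146],
       [-0.00762463,  0.06101543,  0.9981077 ,  1.27972114],
       [ 0.        ,  0.        ,  0.        ,  1.        ]])}
0.019 {'time_s': 0.1, 'q': array([-1.53529359e+00,  1.81462326e-01,  1.60791052e+00, -1.43779779e-05,
        1.35380907e+00, -2.06299801e-01]), 'dq': array([-0.0012169 , -0.00126403, -0.00220867,  0.00073727, -0.00122632,
       -0.00184554]), 'joint_efforts': array([ 2.75437844e-05, -4.45880198e+01, -3.52241743e+01, -2.43096119e-04,
        4.07664731e-03, -9.51842679e-06]), 'eef_pos': array([ 0.13768138, -0.55778767,  0.2494755 ]), 'eef_rot': array([-7.92332185e-04,  9.92699839e-01,  1.20608449e-01,  6.07841249e-05]), 'wrist_force': array([ 0.53433187, -0.50269602,  0.54967861]), 'torque': array([0.01027769, 0.00299929, 0.00073181]), 'grasp_force': 0.0, 'opening': 1.0035091624281784}
```

View pics/top0.png

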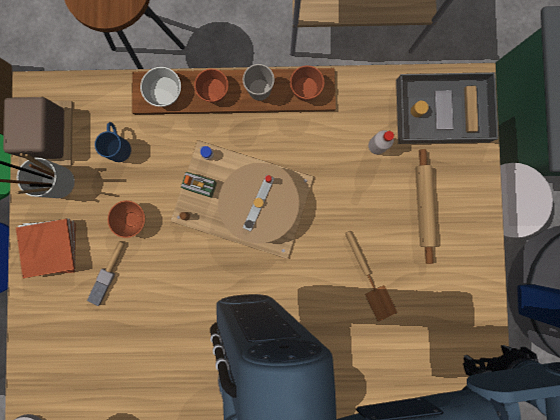

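View pics/side0.png

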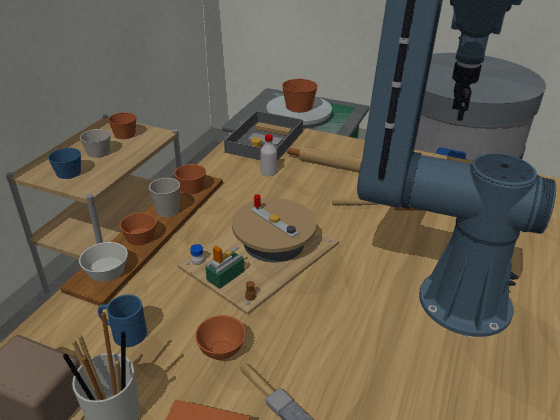

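The top view shows the bat around (265,203), the nut at (259,203), the red knob at (268,180), the green gauge with its orange tab near (198,184), the jar at (206,152) and the stamp at (184,215). The side view shows the same layout: knob at (257,201), tab at (218,254).

```bash
cat > h.py <<'E'
import numpy as np, cv2
from bench import ctrl
from scipy.spatial.transform import Rotation as R
def ray(n,uv):
    c=ctrl.calibration(n);K=c["camera_matrix"];T=c["world_from_camera"]
    d=np.linalg.inv(K)@[uv[0],uv[1],1]; return T[:3,3],T[:3,:3]@(d*[1,-1,-1])
def plane(n,uv,z):
    o,d=ray(n,uv); return o+d*(z-o[2])/d[2]
def cross(a,b):
    (o,d),(p,e)=ray("top",a),ray("side",b)
    s=np.linalg.lstsq(np.c_[d,-e],p-o,rcond=None)[0]
    x,y=o+s[0]*d,p+s[1]*e; return (x+y)/2,np.linalg.norm(x-y)
def blob(im,lo,hi,box):
    h=cv2.cvtColor(im,cv2.COLOR_RGB2HSV); x0,y0,x1,y1=box
    m=np.zeros(h.shape[:2],np.uint8); m[y0:y1,x0:x1]=cv2.inRange(h,lo,hi)[y0:y1,x0:x1]
    n,l,s,c=cv2.connectedComponentsWithStats(m)
    i=1+np.argmax(s[1:,4]) if n>1 else 0
    return c[i],s[i],l==i
E
python3 - <<'E'
from h import *
t=ctrl.camera("top");s=ctrl.camera("side")
for n,im,bx in(("top",t,[(255,165,285,195),(250,195,268,212),(180,165,220,200),(176,165,222,205)]),("side",s,[(245,185,270,215),(264,208,285,225),(205,240,230,270),(200,245,250,290)])):
    for nm,lo,hi,b,z in zip(("knob","nut","tab","green"),[(0,150,90),(15,120,120),(5,170,130),(60,80,20)],[(5,255,255),(28,255,255),(18,255,255),(95,255,255)],bx,(.134,.1,.118,.06)):
        c,st,_=blob(im,lo,hi,b); print(n,nm,c.round(1),st,plane(n,c,z).round(4))
cv2.imwrite("pics/crop.png",np.hstack([cv2.resize(t[135:265,165:325],None,fx=2.5,fy=3.5,interpolation=2),cv2.resize(s[180:310,175:345],None,fx=2.35,fy=3.5,interpolation=2)])[:,:800,::-1])
E
```

```text
top knob [268.  178.2] [266 175   5   7  29] [ 0.5856 -0.0443  0.134 ]
top nut [258.1 202.1] [253 198  11   9  71] [ 0.5231 -0.015   0.1   ]
top tab [186.2 179.2] [184 176   5   7  24] [0.5888 0.1827 0.118 ]
top green [207.5 189.7] [205 189   6   3  11] [0.5643 0.1328 0.06  ]
side knob [256.5 200. ] [254 194   6  13  62] [ 0.5724 -0.0185  0.134 ]
side nut [274.  216.7] [269 214  11   6  48] [ 0.5172 -0.0103  0.1   ]
side tab [216.9 248.2] [213 246   9   5  27] [0.5828 0.1887 0.118 ]
side green [224.5 273.4] [206 258  38  30 564] [0.5563 0.2054 0.06  ]
```

View pics/crop.png

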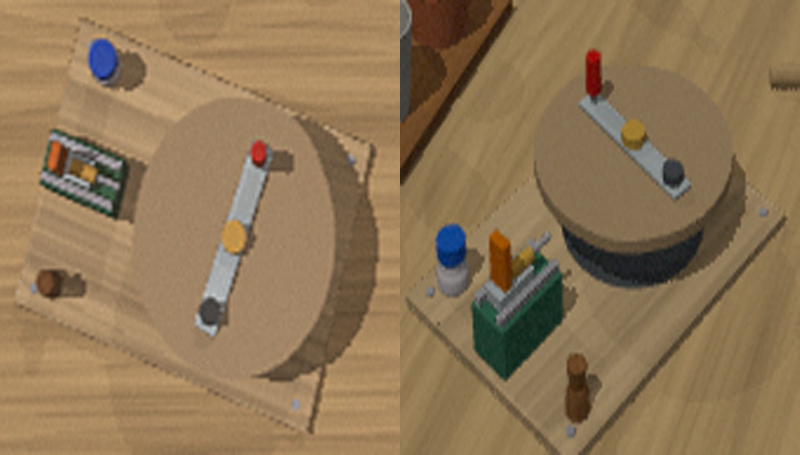

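```bash
python3 - <<'E'
from h import *
P=[plane("top",p,.012)[:2] for p in((197,140.1),(315,176.4),(289.8,258.4),(172.2,220.7))]
P=np.array(P);print(P.round(4),[np.linalg.norm(P[i]-P[i-1]).round(3) for i in range(4)])
v=(P[0]-P[1])+(P[3]-P[2]);w=(P[0]-P[3])+(P[1]-P[2]);
print("yaw by y edges",np.degrees(np.arctan2(-v[0],v[1])),"x edges",np.degrees(np.arctan2(w[1],w[0])))
yd=v/np.linalg.norm(v);ax=P.mean(0)-.055*yd;print("axis",ax, "cross nut",cross((258.1,202.1),(274,216.7)))
tab=plane("top",(186.2,179.2),.118)[:2];a=np.array([.522,-.014]);d=tab-a;print("tab",np.linalg.norm(d),np.degrees(np.arctan2(-d[0],d[1])))
o=ctrl.get_obs();Rt=R.from_quat(o["eef_rot"],scalar_first=True);print(Rt.as_matrix().round(3))
th=np.radians(90-18.3);g=np.array([.522,-.014])+.245*np.array([np.cos(th),np.sin(th)]);
print(g,(Rt.inv().apply([*g,.2]-o["eef_pos"])*100).round(2))
E
```

```text
[[ 0.7212  0.1714]
 [ 0.6042 -0.1846]
 [ 0.3594 -0.1041]
 [ 0.4774  0.2473]] [np.float64(0.255), np.float64(0.375), np.float64(0.258), np.float64(0.371)]
yaw by y edges -18.3802533285266 x edges -17.747427800982322
axis [ 0.52321931 -0.01969485] cross nut (array([ 0.52160428, -0.01555197,  0.09552475]), np.float64(0.0038241785669032415))
tab 0.2076478198703117 -18.72630512939491
[[ 0.971  0.239 -0.   ]
 [ 0.239 -0.971  0.001]
 [ 0.    -0.001 -1.   ]]
[0.59892815 0.21860924] [ 63.38 -64.34   5.05]
```

Request:
{"method": "send_rows", "body": {"dr": [[0,0,0],[0,0,0],[0,0,0],[0,0,0],[0,0,0],[0,0,0],[0,0,0],[0,0,0]], "xyz": [[3,-3,0],[7,-7,0],[11,-11,0],[15,-15,0],[19,-19,0],[23,-23,0],[27,-27,0],[31,-31,0]], "jaw": [0,0,0,0,0,0,0,0]}}

```text
time_s: 1.2
eef_pos: [0.3651, -0.1814, 0.2505]
eef_rot: [0.0, 0.993, 0.12, 0.0]
wrist_force: [0.5, -0.4, 1.2]
opening: -0.001
grasp_force: 0.0
```

Request:
{"method": "send_rows", "body": {"dr": [[0,0,-1.2],[0,0,-2.4],[0,0,-3.6],[0,0,-4.8],[0,0,-6.0],[0,0,-7.2],[0,0,-8.4],[0,0,-9.65]], "xyz": [[4,-4.2,0],[8.3,-8.5,0],[12.5,-12.8,0],[16.8,-17.2,0],[21,-21.5,0],[25.3,-26,0],[29.5,-30,0],[32.3,-33.2,3]], "jaw": [0,0,0,0,0,0,0,0]}}

```text
time_s: 2.2
eef_pos: [0.6012, 0.2192, 0.2225]
eef_rot: [0.001, 0.809, 0.588, 0.003]
wrist_force: [0.4, -0.6, 0.3]
opening: -0.002
grasp_force: 0.0
```

Request:
{"method": "send_rows", "body": {"dr": [[0,0,0],[0,0,0],[0,0,0],[0,0,0],[0,0,0],[0,0,0],[0,0,0],[0,0,0]], "xyz": [[0,0,4],[0,0,8],[0,0,11],[0,0,11],[-0.4,0,11],[-0.8,0,11],[-1.2,0,11],[-1.5,0,11]], "jaw": [0,0,0,0,0,0,0,0]}}

```text
time_s: 3.2
eef_pos: [0.5941, 0.202, 0.1111]
eef_rot: [0.0, 0.81, 0.586, 0.001]
wrist_force: [-0.4, 0.6, 0.6]
opening: -0.001
grasp_force: 0.0
```

Request:
{"method": "send_rows", "body": {"dr": [[0,0,0],[0,0,0],[0,0,0],[0,0,0],[0,0,0],[0,0,0],[0,0,0],[0,0,0]], "xyz": [[-0.2,0,0],[-0.4,0,0],[-0.6,0,0],[-0.8,0,0],[-1.0,0,0],[-1.1,0,0],[-1.2,0,0],[-1.3,0,0]], "jaw": [0,0,0,0,0,0,0,0]}}

```text
time_s: 4.2
eef_pos: [0.5907, 0.1928, 0.1106]
eef_rot: [-0.001, 0.81, 0.586, 0.003]
wrist_force: [5.3, 11.8, -3.0]
opening: 0.001
grasp_force: 6.0
```

Request:
{"method": "send_rows", "body": {"dr": [[0,0,0],[0,0,0],[0,0,0],[0,0,0],[0,0,0],[0,0,0],[0,0,0],[0,0,0]], "xyz": [[-0.15,0,0],[-0.3,0,0],[-0.45,0,0],[-0.6,0,0],[-0.75,0,0],[-0.9,0,0],[-1.0,0,0],[-1.1,0,0]], "jaw": [0,0,0,0,0,0,0,0]}}

```text
time_s: 5.2
eef_pos: [0.5872, 0.1824, 0.1106]
eef_rot: [-0.001, 0.81, 0.586, 0.003]
wrist_force: [4.1, 11.6, -3.1]
opening: -0.0
grasp_force: 6.0
```

```bash
python3 - <<'E'
from h import *
s=ctrl.camera("top"); cv2.imwrite("pics/top1.png",cv2.resize(s[135:265,165:325],None,fx=4.5,fy=4.5,interpolation=2)[:,:,::-1])
o=ctrl.get_obs();p=o["eef_pos"][:2]-[.522,-.016];print(p@[.3157,.9489],p@[.9489,-.3157],o["wrist_force"])
s=ctrl.camera("side");print(blob(s,(5,170,130),(18,255,255),(205,230,245,270))[:2])
E
```

```text
0.2086082236575603 -0.0007329251627200193 [ 4.01855305 11.41664467 -3.35536033]
(array([279.5, 209.5]), array([     0,      0,    560,    420, 235200], dtype=int32))
```

Request:
{"method": "send_rows", "body": {"dr": [[0,0,0],[0,0,0],[0,0,0],[0,0,0],[0,0,0],[0,0,0],[0,0,0],[0,0,0]], "xyz": [[-0.05,0,0],[-0.1,0,0],[-0.15,0,0],[-0.2,0,0],[-0.22,0,0],[-0.25,0,0],[-0.28,0,0],[-0.3,0,0]], "jaw": [0,0,0,0,0,0,0,0]}}

```text
time_s: 6.3
eef_pos: [0.5862, 0.1795, 0.1105]
eef_rot: [-0.001, 0.81, 0.586, 0.002]
wrist_force: [4.6, 11.7, -2.5]
opening: 0.0
grasp_force: 6.0
```

Request:
{"method": "send_rows", "body": {"dr": [[0,0,0],[0,0,0],[0,0,0],[0,0,0],[0,0,0],[0,0,0],[0,0,0],[0,0,0]], "xyz": [[-0.02,0,0],[-0.05,0,0],[-0.08,0,0],[-0.1,0,0],[-0.12,0,0],[-0.14,0,0],[-0.16,0,0],[-0.18,0,0]], "jaw": [0,0,0,0,0,0,0,0]}}

```text
time_s: 7.3
eef_pos: [0.5859, 0.1783, 0.1106]
eef_rot: [-0.001, 0.81, 0.586, 0.003]
wrist_force: [4.8, 15.3, -5.0]
opening: 0.003
grasp_force: 7.4
```

Request:
{"method": "send_rows", "body": {"dr": [[0,0,0],[0,0,0],[0,0,0],[0,0,0],[0,0,0],[0,0,0],[0,0,0],[0,0,0]], "xyz": [[-0.02,0,0],[-0.04,0,0],[-0.06,0,0],[-0.08,0,0],[-0.08,0,0],[-0.08,0,0],[-0.08,0,0],[-0.08,0,0]], "jaw": [0,0,0,0,0,0,0,0]}}

```text
time_s: 8.3
eef_pos: [0.5858, 0.1783, 0.1106]
eef_rot: [-0.001, 0.81, 0.586, 0.004]
wrist_force: [5.4, 16.4, -5.4]
opening: -0.0
grasp_force: 8.7
```

Request:
{"method": "send_rows", "body": {"dr": [[0,0,0],[0,0,0],[0,0,0],[0,0,0],[0,0,0],[0,0,0],[0,0,0],[0,0,0]], "xyz": [[-0.03,0,0],[-0.06,0,0],[-0.1,0,0],[-0.15,0,0],[-0.15,0,0],[-0.15,0,0],[-0.15,0,0],[-0.15,0,0]], "jaw": [0,0,0,0,0,0,0,0]}}

```text
time_s: 9.3
eef_pos: [0.5858, 0.1782, 0.1107]
eef_rot: [-0.002, 0.81, 0.586, 0.005]
wrist_force: [8.8, 21.8, -7.0]
opening: -0.001
grasp_force: 11.6
```

Request:
{"method": "send_rows", "body": {"dr": [[0,0,0],[0,0,0],[0,0,0],[0,0,0],[0,0,0],[0,0,0],[0,0,0],[0,0,0]], "xyz": [[1,0,0],[2,0,0],[2,0,-4],[2,0,-9],[-3,1.5,-9],[-8.5,3,-9],[-14,5,-9],[-19,6.3,-9]], "jaw": [0,0,0,0,20,55,55,55]}}

```text
time_s: 10.3
eef_pos: [0.5844, -0.0296, 0.2005]
eef_rot: [0.0, 0.81, 0.586, -0.0]
wrist_force: [0.3, 0.3, 0.4]
opening: 0.553
grasp_force: 0.0
```

```bash
python3 - <<'E'
from h import *
t=ctrl.camera("top");s=ctrl.camera("side")
cv2.imwrite("pics/c2.png",np.hstack([cv2.resize(t[135:265,165:325],None,fx=2.5,fy=3.5,interpolation=2),cv2.resize(s[160:310,175:345],None,fx=2.35,fy=3.035,interpolation=2)])[:455,:800,::-1])
o=ctrl.get_obs();print(o["eef_pos"],o["opening"],o["wrist_force"])
for n,im,b in(("top",t,(176,160,222,205)),("side",s,(205,225,260,270))): 
  c=blob(im,(5,170,110),(18,255,255),b);print(c[:2],plane(n,c[0],.115))
E
```

```text
[ 0.58434601 -0.03251076  0.2003955 ] 0.549855968889133 [ 0.0269325  -0.07565238 -0.17198053]
(array([193.63333333, 181.5       ]), array([191, 178,   6,   8,  30], dtype=int32)) [0.5822805  0.16262896 0.115     ]
(array([222.74736842, 249.14736842]), array([219, 242,   9,  17,  95], dtype=int32)) [0.56993677 0.18304839 0.115     ]
```

View pics/c2.png

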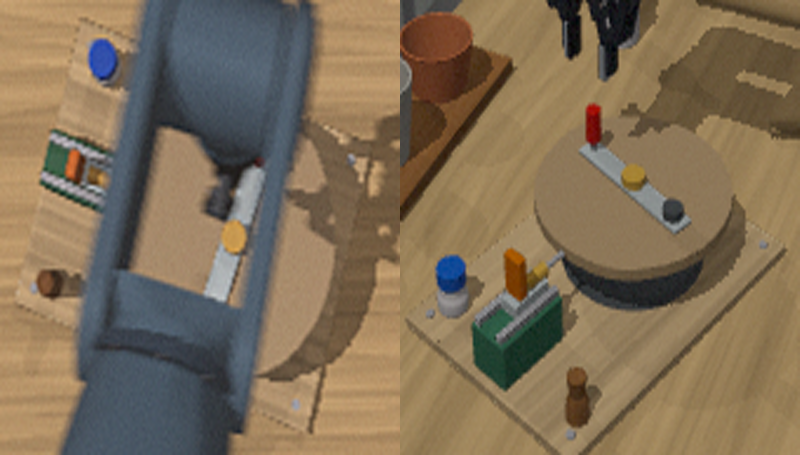

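Request:
{"method": "send_rows", "body": {"dr": [[0,0,0],[0,0,0],[0,0,0],[0,0,0],[0,0,0],[0,0,0],[0,0,0],[0,0,0]], "xyz": [[-1.1,0.5,0],[-1.1,0.5,3],[-1.1,0.5,6],[-1.1,0.5,7.9],[-1.1,0.5,7.9],[-1.1,0.5,7.9],[-1.1,0.5,7.9],[-1.1,0.5,7.9]], "jaw": [55,55,55,55,55,0,0,0]}}

```text
time_s: 11.4
eef_pos: [0.586, -0.0391, 0.1229]
eef_rot: [0.0, 0.81, 0.586, 0.0]
wrist_force: [-3.4, 1.1, 6.0]
opening: 0.188
grasp_force: 58.6
```

```bash
python3 - <<'E'
from h import *
t=ctrl.camera("side")
cv2.imwrite("pics/c3.png",cv2.resize(t[160:310,175:345],None,fx=4,fy=4,interpolation=2)[:,:,::-1])
o=ctrl.get_obs();print(o["eef_pos"],o["opening"]*85,o["wrist_force"],o["torque"],o["eef_rot"])
E
```

```text
[ 0.58604865 -0.03912918  0.12297458] 16.069760133528103 [-3.98667864  1.9912345   5.57415493] [ 0.2418188   0.66203951 -0.00326132] [2.46909612e-04 8.10194838e-01 5.86160510e-01 3.45116956e-04]
```

View pics/c3.png

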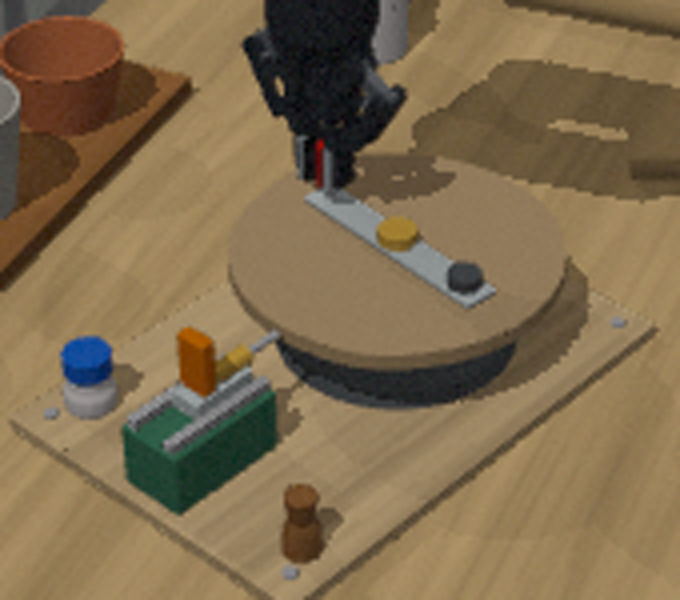

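```bash
python3 - <<'E'
from h import *
t0=cv2.imread("pics/top0.png")[:,:,::-1].copy();s0=cv2.imread("pics/side0.png")[:,:,::-1].copy();s=ctrl.camera("side")
for n,im,b in(("top",t0,(236,170,280,236)),("side",s0,(245,195,300,240)),("side",s,(245,195,300,240))):
    c,st,m=blob(im,(85,0,110),(130,90,255),b)
    ys,xs=np.nonzero(m);P=np.array([plane(n,(x,y),.09)[:2] for x,y in zip(xs,ys)])
    (cx,cy),wh,a=cv2.minAreaRect((P*1e4).astype(np.float32));v=cv2.fitLine((P*1e4).astype(np.float32),cv2.DIST_L2,0,.01,.01).ravel()
    print(n,st,cx/1e4,cy/1e4,np.array(wh)/10,np.degrees(np.arctan2(v[1],v[0])))
print(s[217,265],s0[217,265])
o=ctrl.get_obs();print(o["eef_pos"],o["wrist_force"])
E
```

```text
top [256 180  15  20  96] 0.55748359375 -0.030649685668945312 [22.43342285 53.32130737] -24.92992
side [252 208  18  12  68] 0.5613501953125 -0.027704876708984374 [24.89735718 64.80469971] -20.96434
side [252 208  18  13  67] 0.55859541015625 -0.0264478515625 [23.94020233 70.27312012] -25.62171
[142 147 146] [139 143 144]
[ 0.58604107 -0.03913443  0.12296506] [-3.52847363  1.61386877  5.24696444]
```

```bash
cat >> h.py <<'E'
def arc(f0,step,n=8,r=7.0,a=71.77):
    f=np.radians(f0+np.arange(1,n+1)/n*step);g=np.radians(f0);a=np.radians(a)
    return [[round(float(x),2),round(float(y),2),0] for x,y in zip(r*(np.cos(a-f)-np.cos(a-g)),r*(np.sin(a-f)-np.sin(a-g)))]
def rep(c,yaw=-18.4):
    o=ctrl.get_obs();p=o["eef_pos"][:2]-c;f=np.arctan2(p[1],p[0]);F=o["wrist_force"][:2]
    print("phi",np.degrees(f).round(2),"r",np.linalg.norm(p).round(4),"Frad",(F@[np.cos(f),np.sin(f)]).round(2),"Ftan",(F@[-np.sin(f),np.cos(f)]).round(2),"t",o["time_s"])
E
python3 - <<'E'
from h import *
for f in(-24.5,-9.5,5.5): print(f,arc(f,15))
E
```

```text
-24.5 [[0.23, 0.02, 0], [0.46, 0.04, 0], [0.69, 0.04, 0], [0.91, 0.04, 0], [1.14, 0.03, 0], [1.37, 0.02, 0], [1.6, -0.01, 0], [1.83, -0.04, 0]]
-9.5 [[0.23, -0.04, 0], [0.45, -0.08, 0], [0.67, -0.14, 0], [0.89, -0.2, 0], [1.11, -0.27, 0], [1.33, -0.34, 0], [1.54, -0.42, 0], [1.75, -0.51, 0]]
5.5 [[0.21, -0.1, 0], [0.41, -0.2, 0], [0.61, -0.31, 0], [0.81, -0.42, 0], [1.01, -0.54, 0], [1.2, -0.67, 0], [1.38, -0.81, 0], [1.56, -0.95, 0]]
```

Request:
{"method": "send_rows", "body": {"dr": [[0,0,0],[0,0,0],[0,0,0],[0,0,0],[0,0,0],[0,0,0],[0,0,0],[0,0,0]], "xyz": [[0.23,0.02,-0.1],[0.46,0.04,-0.1],[0.69,0.04,-0.1],[0.91,0.04,-0.1],[1.14,0.03,-0.1],[1.37,0.02,-0.1],[1.6,-0.01,-0.1],[1.83,-0.04,-0.1]], "jaw": [0,0,0,0,0,0,0,0]}}

```text
time_s: 12.5
eef_pos: [0.5914, -0.0218, 0.1229]
eef_rot: [0.0, 0.81, 0.586, 0.0]
wrist_force: [-4.6, -0.6, 5.7]
opening: 0.194
grasp_force: 59.0
```

```bash
python3 - <<'E'
from h import *
rep([.5223,-.0101])
E
```

```text
phi -9.64 r 0.0701 Frad -4.48 Ftan -1.42 t 12.5
```

Request:
{"method": "send_rows", "body": {"dr": [[0,0,0],[0,0,0],[0,0,0],[0,0,0],[0,0,0],[0,0,0],[0,0,0],[0,0,0]], "xyz": [[0.23,-0.04,0],[0.45,-0.08,0],[0.67,-0.14,0],[0.89,-0.2,0],[1.11,-0.27,0],[1.33,-0.34,0],[1.54,-0.42,0],[1.75,-0.51,0]], "jaw": [0,0,0,0,0,0,0,0]}}

```text
time_s: 13.5
eef_pos: [0.5921, -0.0038, 0.123]
eef_rot: [0.001, 0.81, 0.586, 0.0]
wrist_force: [-4.0, -1.3, 5.4]
opening: 0.192
grasp_force: 59.0
```

Request:
{"method": "send_rows", "body": {"dr": [[0,0,0],[0,0,0],[0,0,0],[0,0,0],[0,0,0],[0,0,0],[0,0,0],[0,0,0]], "xyz": [[0.21,-0.1,0],[0.41,-0.2,0],[0.61,-0.31,0],[0.81,-0.42,0],[1.01,-0.54,0],[1.2,-0.67,0],[1.38,-0.81,0],[1.56,-0.95,0]], "jaw": [0,0,0,0,0,0,0,0]}}

```text
time_s: 14.5
eef_pos: [0.5882, 0.0139, 0.123]
eef_rot: [0.001, 0.81, 0.586, 0.0]
wrist_force: [-3.0, -0.3, 5.5]
opening: 0.189
grasp_force: 59.0
```

```bash
python3 - <<'E'
from h import *
rep([.5223,-.0101])
for f in(20.5,35.5,50.5,65.5,80.5,95.5,110.5,125.5,140.5,155.5,170.5): print(f,arc(f,15))
E
```

```text
phi 19.99 r 0.0701 Frad -2.95 Ftan 0.79 t 14.5
20.5 [[0.18, -0.15, 0], [0.35, -0.3, 0], [0.51, -0.46, 0], [0.68, -0.62, 0], [0.83, -0.79, 0], [0.98, -0.96, 0], [1.13, -1.14, 0], [1.26, -1.32, 0]]
35.5 [[0.13, -0.19, 0], [0.26, -0.38, 0], [0.38, -0.57, 0], [0.49, -0.77, 0], [0.6, -0.97, 0], [0.7, -1.18, 0], [0.79, -1.39, 0], [0.88, -1.6, 0]]
50.5 [[0.08, -0.21, 0], [0.15, -0.43, 0], [0.22, -0.65, 0], [0.28, -0.87, 0], [0.33, -1.1, 0], [0.37, -1.32, 0], [0.41, -1.55, 0], [0.43, -1.77, 0]]
65.5 [[0.02, -0.23, 0], [0.04, -0.46, 0], [0.04, -0.69, 0], [0.04, -0.91, 0], [0.03, -1.14, 0], [0.02, -1.37, 0], [-0.01, -1.6, 0], [-0.04, -1.83, 0]]
80.5 [[-0.04, -0.23, 0], [-0.08, -0.45, 0], [-0.14, -0.67, 0], [-0.2, -0.89, 0], [-0.27, -1.11, 0], [-0.34, -1.33, 0], [-0.42, -1.54, 0], [-0.51, -1.75, 0]]
95.5 [[-0.1, -0.21, 0], [-0.2, -0.41, 0], [-0.31, -0.61, 0], [-0.42, -0.81, 0], [-0.54, -1.01, 0], [-0.67, -1.2, 0], [-0.81, -1.38, 0], [-0.95, -1.56, 0]]
110.5 [[-0.15, -0.18, 0], [-0.3, -0.35, 0], [-0.46, -0.51, 0], [-0.62, -0.68, 0], [-0.79, -0.83, 0], [-0.96, -0.98, 0], [-1.14, -1.13, 0], [-1.32, -1.26, 0]]
125.5 [[-0.19, -0.13, 0], [-0.38, -0.26, 0], [-0.57, -0.38, 0], [-0.77, -0.49, 0], [-0.97, -0.6, 0], [-1.18, -0.7, 0], [-1.39, -0.79, 0], [-1.6, -0.88, 0]]
140.5 [[-0.21, -0.08, 0], [-0.43, -0.15, 0], [-0.65, -0.22, 0], [-0.87, -0.28, 0], [-1.1, -0.33, 0], [-1.32, -0.37, 0], [-1.55, -0.41, 0], [-1.77, -0.43, 0]]
155.5 [[-0.23, -0.02, 0], [-0.46, -0.04, 0], [-0.69, -0.04, 0], [-0.91, -0.04, 0], [-1.14, -0.03, 0], [-1.37, -0.02, 0], [-1.6, 0.01, 0], [-1.83, 0.04, 0]]
170.5 [[-0.23, 0.04, 0], [-0.45, 0.08, 0], [-0.67, 0.14, 0], [-0.89, 0.2, 0], [-1.11, 0.27, 0], [-1.33, 0.34, 0], [-1.54, 0.42, 0], [-1.75, 0.51, 0]]
```

Request:
{"method": "send_rows", "body": {"dr": [[0,0,0],[0,0,0],[0,0,0],[0,0,0],[0,0,0],[0,0,0],[0,0,0],[0,0,0]], "xyz": [[0.18,-0.15,0],[0.35,-0.3,0],[0.51,-0.46,0],[0.68,-0.62,0],[0.83,-0.79,0],[0.98,-0.96,0],[1.13,-1.14,0],[1.26,-1.32,0]], "jaw": [0,0,0,0,0,0,0,0]}}

```text
time_s: 15.5
eef_pos: [0.5798, 0.03, 0.123]
eef_rot: [0.001, 0.81, 0.586, 0.001]
wrist_force: [-1.7, -2.0, 5.0]
opening: 0.191
grasp_force: 59.0
```

Request:
{"method": "send_rows", "body": {"dr": [[0,0,0],[0,0,0],[0,0,0],[0,0,0],[0,0,0],[0,0,0],[0,0,0],[0,0,0]], "xyz": [[0.13,-0.19,0],[0.26,-0.38,0],[0.38,-0.57,0],[0.49,-0.77,0],[0.6,-0.97,0],[0.7,-1.18,0],[0.79,-1.39,0],[0.88,-1.6,0]], "jaw": [0,0,0,0,0,0,0,0]}}

```text
time_s: 16.5
eef_pos: [0.5675, 0.0435, 0.123]
eef_rot: [0.001, 0.81, 0.586, 0.001]
wrist_force: [-0.0, -1.5, 4.8]
opening: 0.19
grasp_force: 59.0
```

Request:
{"method": "send_rows", "body": {"dr": [[0,0,0],[0,0,0],[0,0,0],[0,0,0],[0,0,0],[0,0,0],[0,0,0],[0,0,0]], "xyz": [[0.08,-0.21,0],[0.15,-0.43,0],[0.22,-0.65,0],[0.28,-0.87,0],[0.33,-1.1,0],[0.37,-1.32,0],[0.41,-1.55,0],[0.43,-1.77,0]], "jaw": [0,0,0,0,0,0,0,0]}}

```text
time_s: 17.5
eef_pos: [0.5522, 0.0533, 0.123]
eef_rot: [0.001, 0.81, 0.586, 0.001]
wrist_force: [3.6, 0.0, 4.8]
opening: 0.192
grasp_force: 59.0
```

```bash
python3 - <<'E'
from h import *
rep([.5223,-.0101])
E
```

```text
phi 64.7 r 0.0701 Frad 1.59 Ftan -3.27 t 17.5
```

Request:
{"method": "send_rows", "body": {"dr": [[0,0,0],[0,0,0],[0,0,0],[0,0,0],[0,0,0],[0,0,0],[0,0,0],[0,0,0]], "xyz": [[0.02,-0.23,0],[0.04,-0.46,0],[0.04,-0.69,0],[0.04,-0.91,0],[0.03,-1.14,0],[0.02,-1.37,0],[-0.01,-1.6,0],[-0.04,-1.83,0]], "jaw": [0,0,0,0,0,0,0,0]}}

```text
time_s: 18.5
eef_pos: [0.5353, 0.0588, 0.123]
eef_rot: [0.001, 0.81, 0.586, 0.002]
wrist_force: [9.3, 0.6, 3.2]
opening: 0.189
grasp_force: 59.0
```

Request:
{"method": "send_rows", "body": {"dr": [[0,0,0],[0,0,0],[0,0,0],[0,0,0],[0,0,0],[0,0,0],[0,0,0],[0,0,0]], "xyz": [[-0.04,-0.23,0],[-0.08,-0.45,0],[-0.14,-0.67,0],[-0.2,-0.89,0],[-0.27,-1.11,0],[-0.34,-1.33,0],[-0.42,-1.54,0],[-0.51,-1.75,0]], "jaw": [0,0,0,0,0,0,0,0]}}

```text
time_s: 19.5
eef_pos: [0.5165, 0.0598, 0.1229]
eef_rot: [0.001, 0.81, 0.586, 0.001]
wrist_force: [5.7, 1.4, 4.6]
opening: 0.188
grasp_force: 59.0
```

```bash
python3 - <<'E'
from h import *
rep([.5223,-.0101])
E
```

```text
phi 94.76 r 0.0701 Frad 0.89 Ftan -5.78 t 19.5
```

```bash
python3 - <<'E'
from h import *
print(arc(95.5,9))
for f in(104.5,96.5,88.5,80.5,72.5,64.5): print(f,arc(f,-8))
for f in(56.5,64.5,72.5,80.5,88.5): print(f,arc(f,8))
E
```

```text
[[-0.06, -0.13, 0], [-0.12, -0.25, 0], [-0.18, -0.37, 0], [-0.24, -0.49, 0], [-0.31, -0.61, 0], [-0.38, -0.73, 0], [-0.45, -0.85, 0], [-0.52, -0.97, 0]]
104.5 [[0.07, 0.1, 0], [0.13, 0.21, 0], [0.19, 0.31, 0], [0.25, 0.42, 0], [0.31, 0.53, 0], [0.36, 0.64, 0], [0.42, 0.75, 0], [0.47, 0.86, 0]]
96.5 [[0.05, 0.11, 0], [0.1, 0.22, 0], [0.14, 0.34, 0], [0.19, 0.45, 0], [0.23, 0.57, 0], [0.27, 0.68, 0], [0.31, 0.8, 0], [0.35, 0.91, 0]]
88.5 [[0.03, 0.12, 0], [0.07, 0.24, 0], [0.1, 0.35, 0], [0.12, 0.47, 0], [0.15, 0.59, 0], [0.17, 0.71, 0], [0.2, 0.83, 0], [0.22, 0.95, 0]]
80.5 [[0.02, 0.12, 0], [0.03, 0.24, 0], [0.05, 0.36, 0], [0.06, 0.49, 0], [0.07, 0.61, 0], [0.07, 0.73, 0], [0.08, 0.85, 0], [0.08, 0.97, 0]]
72.5 [[0.0, 0.12, 0], [-0.0, 0.24, 0], [-0.0, 0.37, 0], [-0.01, 0.49, 0], [-0.02, 0.61, 0], [-0.03, 0.73, 0], [-0.04, 0.85, 0], [-0.06, 0.98, 0]]
64.5 [[-0.02, 0.12, 0], [-0.04, 0.24, 0], [-0.06, 0.36, 0], [-0.08, 0.48, 0], [-0.1, 0.6, 0], [-0.13, 0.72, 0], [-0.16, 0.84, 0], [-0.19, 0.96, 0]]
56.5 [[0.03, -0.12, 0], [0.06, -0.24, 0], [0.09, -0.36, 0], [0.11, -0.48, 0], [0.13, -0.6, 0], [0.16, -0.72, 0], [0.17, -0.84, 0], [0.19, -0.96, 0]]
64.5 [[0.01, -0.12, 0], [0.03, -0.24, 0], [0.04, -0.36, 0], [0.04, -0.49, 0], [0.05, -0.61, 0], [0.05, -0.73, 0], [0.06, -0.85, 0], [0.06, -0.98, 0]]
72.5 [[-0.0, -0.12, 0], [-0.01, -0.24, 0], [-0.01, -0.37, 0], [-0.02, -0.49, 0], [-0.03, -0.61, 0], [-0.05, -0.73, 0], [-0.06, -0.85, 0], [-0.08, -0.97, 0]]
80.5 [[-0.02, -0.12, 0], [-0.04, -0.24, 0], [-0.07, -0.36, 0], [-0.09, -0.48, 0], [-0.12, -0.6, 0], [-0.15, -0.72, 0], [-0.18, -0.84, 0], [-0.22, -0.95, 0]]
88.5 [[-0.04, -0.12, 0], [-0.07, -0.23, 0], [-0.11, -0.35, 0], [-0.16, -0.46, 0], [-0.2, -0.58, 0], [-0.25, -0.69, 0], [-0.3, -0.8, 0], [-0.35, -0.91, 0]]
```

Request:
{"method": "send_rows", "body": {"dr": [[0,0,0],[0,0,0],[0,0,0],[0,0,0],[0,0,0],[0,0,0],[0,0,0],[0,0,0]], "xyz": [[-0.06,-0.13,0],[-0.12,-0.25,0],[-0.18,-0.37,0],[-0.24,-0.49,0],[-0.31,-0.61,0],[-0.38,-0.73,0],[-0.45,-0.85,0],[-0.52,-0.97,0]], "jaw": [0,0,0,0,0,0,0,0]}}

```text
time_s: 20.5
eef_pos: [0.505, 0.0578, 0.1229]
eef_rot: [0.0, 0.81, 0.586, 0.001]
wrist_force: [2.6, 2.0, 8.2]
opening: 0.194
grasp_force: 59.1
```

Request:
{"method": "send_rows", "body": {"dr": [[0,0,0],[0,0,0],[0,0,0],[0,0,0],[0,0,0],[0,0,0],[0,0,0],[0,0,0]], "xyz": [[0.07,0.1,0],[0.13,0.21,0],[0.19,0.31,0],[0.25,0.42,0],[0.31,0.53,0],[0.36,0.64,0],[0.42,0.75,0],[0.47,0.86,0]], "jaw": [0,0,0,0,0,0,0,0]}}

```text
time_s: 21.5
eef_pos: [0.5129, 0.0594, 0.1228]
eef_rot: [-0.001, 0.81, 0.586, -0.001]
wrist_force: [-6.6, -0.9, 16.1]
opening: 0.189
grasp_force: 60.2
```

Request:
{"method": "send_rows", "body": {"dr": [[0,0,0],[0,0,0],[0,0,0],[0,0,0],[0,0,0],[0,0,0],[0,0,0],[0,0,0]], "xyz": [[0.05,0.11,0],[0.1,0.22,0],[0.14,0.34,0],[0.19,0.45,0],[0.23,0.57,0],[0.27,0.68,0],[0.31,0.8,0],[0.35,0.91,0]], "jaw": [0,0,0,0,0,0,0,0]}}

```text
time_s: 22.5
eef_pos: [0.5222, 0.06, 0.1228]
eef_rot: [-0.001, 0.81, 0.586, -0.002]
wrist_force: [-7.3, 0.8, 17.1]
opening: 0.191
grasp_force: 60.4
```

Request:
{"method": "send_rows", "body": {"dr": [[0,0,0],[0,0,0],[0,0,0],[0,0,0],[0,0,0],[0,0,0],[0,0,0],[0,0,0]], "xyz": [[0.03,0.12,0],[0.07,0.24,0],[0.1,0.35,0],[0.12,0.47,0],[0.15,0.59,0],[0.17,0.71,0],[0.2,0.83,0],[0.22,0.95,0]], "jaw": [0,0,0,0,0,0,0,0]}}

```text
time_s: 23.5
eef_pos: [0.5319, 0.0594, 0.1228]
eef_rot: [-0.002, 0.81, 0.586, -0.001]
wrist_force: [-7.3, 1.5, 16.7]
opening: 0.193
grasp_force: 60.4
```

Request:
{"method": "send_rows", "body": {"dr": [[0,0,0],[0,0,0],[0,0,0],[0,0,0],[0,0,0],[0,0,0],[0,0,0],[0,0,0]], "xyz": [[0.02,0.12,0],[0.03,0.24,0],[0.05,0.36,0],[0.06,0.49,0],[0.07,0.61,0],[0.07,0.73,0],[0.08,0.85,0],[0.08,0.97,0]], "jaw": [0,0,0,0,0,0,0,0]}}

```text
time_s: 24.5
eef_pos: [0.5418, 0.0573, 0.1229]
eef_rot: [-0.001, 0.81, 0.586, -0.001]
wrist_force: [-5.8, 1.8, 15.0]
opening: 0.195
grasp_force: 60.3
```

Request:
{"method": "send_rows", "body": {"dr": [[0,0,0],[0,0,0],[0,0,0],[0,0,0],[0,0,0],[0,0,0],[0,0,0],[0,0,0]], "xyz": [[0,0.12,0],[0,0.24,0],[0,0.37,0],[-0.01,0.49,0],[-0.02,0.61,0],[-0.03,0.73,0],[-0.04,0.85,0],[-0.06,0.98,0]], "jaw": [0,0,0,0,0,0,0,0]}}

```text
time_s: 25.5
eef_pos: [0.5515, 0.0536, 0.1229]
eef_rot: [-0.001, 0.81, 0.586, -0.0]
wrist_force: [-3.3, 2.6, 11.7]
opening: 0.189
grasp_force: 60.1
```

Request:
{"method": "send_rows", "body": {"dr": [[0,0,0],[0,0,0],[0,0,0],[0,0,0],[0,0,0],[0,0,0],[0,0,0],[0,0,0]], "xyz": [[-0.02,0.12,0],[-0.04,0.24,0],[-0.06,0.36,0],[-0.08,0.48,0],[-0.1,0.6,0],[-0.13,0.72,0],[-0.16,0.84,0],[-0.19,0.96,0]], "jaw": [0,0,0,0,0,0,0,0]}}

```text
time_s: 26.5
eef_pos: [0.5607, 0.0486, 0.1229]
eef_rot: [-0.0, 0.81, 0.586, 0.0]
wrist_force: [-0.2, 0.4, 9.4]
opening: 0.189
grasp_force: 60.0
```

Request:
{"method": "send_rows", "body": {"dr": [[0,0,0],[0,0,0],[0,0,0],[0,0,0],[0,0,0],[0,0,0],[0,0,0],[0,0,0]], "xyz": [[0.03,-0.12,0],[0.06,-0.24,0],[0.09,-0.36,0],[0.11,-0.48,0],[0.13,-0.6,0],[0.16,-0.72,0],[0.17,-0.84,0],[0.19,-0.96,0]], "jaw": [0,0,0,0,0,0,0,0]}}

```text
time_s: 27.5
eef_pos: [0.553, 0.0529, 0.1229]
eef_rot: [0.001, 0.81, 0.586, 0.001]
wrist_force: [3.2, 0.3, 6.8]
opening: 0.192
grasp_force: 59.4
```

Request:
{"method": "send_rows", "body": {"dr": [[0,0,0],[0,0,0],[0,0,0],[0,0,0],[0,0,0],[0,0,0],[0,0,0],[0,0,0]], "xyz": [[0.01,-0.12,0],[0.03,-0.24,0],[0.04,-0.36,0],[0.04,-0.49,0],[0.05,-0.61,0],[0.05,-0.73,0],[0.06,-0.85,0],[0.06,-0.98,0]], "jaw": [0,0,0,0,0,0,0,0]}}

```text
time_s: 28.5
eef_pos: [0.5445, 0.0564, 0.123]
eef_rot: [0.001, 0.81, 0.586, 0.001]
wrist_force: [5.6, -0.0, 3.4]
opening: 0.191
grasp_force: 59.0
```

Request:
{"method": "send_rows", "body": {"dr": [[0,0,0],[0,0,0],[0,0,0],[0,0,0],[0,0,0],[0,0,0],[0,0,0],[0,0,0]], "xyz": [[0,-0.12,0],[-0.01,-0.24,0],[-0.01,-0.37,0],[-0.02,-0.49,0],[-0.03,-0.61,0],[-0.05,-0.73,0],[-0.06,-0.85,0],[-0.08,-0.97,0]], "jaw": [0,0,0,0,0,0,0,0]}}

```text
time_s: 29.5
eef_pos: [0.5353, 0.0588, 0.123]
eef_rot: [0.001, 0.81, 0.586, 0.002]
wrist_force: [8.6, 0.6, 3.2]
opening: 0.188
grasp_force: 58.9
```

Request:
{"method": "send_rows", "body": {"dr": [[0,0,0],[0,0,0],[0,0,0],[0,0,0],[0,0,0],[0,0,0],[0,0,0],[0,0,0]], "xyz": [[-0.02,-0.12,0],[-0.04,-0.24,0],[-0.07,-0.36,0],[-0.09,-0.48,0],[-0.12,-0.6,0],[-0.15,-0.72,0],[-0.18,-0.84,0],[-0.22,-0.95,0]], "jaw": [0,0,0,0,0,0,0,0]}}

```text
time_s: 30.5
eef_pos: [0.5255, 0.0599, 0.123]
eef_rot: [0.001, 0.81, 0.586, 0.002]
wrist_force: [6.5, 1.3, 3.2]
opening: 0.189
grasp_force: 58.9
```

Request:
{"method": "send_rows", "body": {"dr": [[0,0,0],[0,0,0],[0,0,0],[0,0,0],[0,0,0],[0,0,0],[0,0,0],[0,0,0]], "xyz": [[-0.04,-0.12,0],[-0.07,-0.23,0],[-0.11,-0.35,0],[-0.16,-0.46,0],[-0.2,-0.58,0],[-0.25,-0.69,0],[-0.3,-0.8,0],[-0.35,-0.91,0]], "jaw": [0,0,0,0,0,0,0,0]}}

```text
time_s: 31.5
eef_pos: [0.5153, 0.0596, 0.1229]
eef_rot: [0.0, 0.81, 0.586, 0.001]
wrist_force: [5.0, 2.8, 5.2]
opening: 0.198
grasp_force: 59.0
```

```bash
cat > fit.py <<'E'
from h import *
from scipy.optimize import least_squares
D=np.array([[1,.5675,.0435,0,-1.5],[1,.5522,.0533,3.6,0],[1,.5353,.0588,9.3,.6],[1,.5165,.0598,5.7,1.4],[1,.505,.0578,2.6,2],[-1,.5129,.0594,-6.6,-.9],[-1,.5222,.06,-7.3,.8],[-1,.5319,.0594,-7.3,1.5],[-1,.5418,.0573,-5.8,1.8],[-1,.5515,.0536,-3.3,2.6],[-1,.5607,.0486,-.2,.4],[1,.553,.0529,3.2,.3],[1,.5445,.0564,5.6,0],[1,.5353,.0588,8.6,.6],[1,.5255,.0599,6.5,1.3],[1,.5153,.0596,5,2.8]])
s=D[:,0];P=D[:,1:3]-[.5223,-.0101];f=np.arctan2(P[:,1],P[:,0]);y=D[:,3]*np.sin(f)-D[:,4]*np.cos(f)
def model(p):
    c,W,mu,b,off,e=p;u=np.clip((f-c)/W,-.5,.5)
    h=.004*np.cos(np.pi*u)**2;N=2000*np.clip(h-.0003,0,None);dh=-.004*np.pi/W*np.sin(2*np.pi*u)
    return s*(b+mu*N*.117/.07)+e*N*dh/.07+off
r=least_squares(lambda p:model(p)-y,[1.43,.8,.7,.9,0,1],loss="soft_l1");p=r.x
J=np.linalg.pinv(r.jac.T@r.jac)*2*r.cost/9
print("c",np.degrees(p[0]),"+-",np.degrees(J[0,0]**.5),"W",np.degrees(p[1]),p[2:])
print(np.c_[s,np.degrees(f),y,model(p)].round(2))
for k in(1,-1):
    m=s==k;w=np.clip(abs(y[m])-2.5,0,None);print(k,"centroid",np.degrees((f[m]*w).sum()/w.sum()))
E
python3 fit.py
```

```text
c 84.67790551970344 +- 0.9034683107947256 W 68.07087511078434 [ 0.56676711  0.92194927 -0.11940128  0.81574187]
[[  1.    49.86   0.97   0.8 ]
 [  1.    64.75   3.26   3.3 ]
 [  1.    79.32   9.03   7.76]
 [  1.    94.74   5.8    5.72]
 [  1.   104.29   3.01   2.83]
 [ -1.    97.7   -6.66  -6.18]
 [ -1.    90.08  -7.3   -8.  ]
 [ -1.    82.14  -7.44  -7.74]
 [ -1.    73.86  -6.07  -5.74]
 [ -1.    65.37  -4.08  -3.16]
 [ -1.    56.81  -0.39  -1.07]
 [  1.    64.02   2.75   3.02]
 [  1.    71.54   5.31   5.91]
 [  1.    79.32   8.34   7.76]
 [  1.    87.38   6.43   7.47]
 [  1.    95.74   5.25   5.43]]
1 centroid 83.21412036282233
-1 centroid 84.59334675288333
```

```bash
python3 - <<'E'
from h import *
print(arc(96.5,-14)); print(arc(82.5,1.5,2))
E
```

```text
[[0.09, 0.2, 0], [0.17, 0.39, 0], [0.24, 0.59, 0], [0.31, 0.8, 0], [0.37, 1.0, 0], [0.43, 1.21, 0], [0.48, 1.42, 0], [0.52, 1.63, 0]]
[[-0.02, -0.09, 0], [-0.04, -0.18, 0]]
```

Request:
{"method": "send_rows", "body": {"dr": [[0,0,0],[0,0,0],[0,0,0],[0,0,0],[0,0,0],[0,0,0],[0,0,0],[0,0,0]], "xyz": [[0.09,0.2,0],[0.17,0.39,0],[0.24,0.59,0],[0.31,0.8,0],[0.37,1.0,0],[0.43,1.21,0],[0.48,1.42,0],[0.52,1.63,0]], "jaw": [0,0,0,0,0,0,0,0]}}

```text
time_s: 32.5
eef_pos: [0.5295, 0.0597, 0.1228]
eef_rot: [-0.002, 0.81, 0.586, -0.001]
wrist_force: [-8.3, 1.1, 17.0]
opening: 0.19
grasp_force: 60.4
```

```bash
python3 - <<'E'
from h import *
rep([.5223,-.0101])
E
```

```text
phi 84.09 r 0.0701 Frad 0.23 Ftan 8.32 t 32.5
```

Request:
{"method": "send_rows", "body": {"dr": [[0,0,0],[0,0,0],[0,0,0],[0,0,0],[0,0,0],[0,0,0],[0,0,0],[0,0,0]], "xyz": [[-0.01,-0.04,0],[-0.01,-0.08,0],[-0.02,-0.1,0],[-0.02,-0.12,0],[-0.02,-0.12,0],[-0.02,-0.12,0],[-0.02,-0.12,0],[-0.02,-0.12,0]], "jaw": [0,0,0,0,0,0,0,0]}}

```text
time_s: 33.5
eef_pos: [0.5303, 0.0596, 0.1229]
eef_rot: [-0.0, 0.81, 0.586, 0.0]
wrist_force: [1.0, 1.4, 10.0]
opening: 0.189
grasp_force: 59.8
```

```bash
python3 - <<'E'
from h import *
rep([.5223,-.0101])
E
```

```text
phi 83.49 r 0.0701 Frad 1.53 Ftan -0.87 t 33.5
```

Request:
{"method": "send_rows", "body": {"dr": [[0,0,0],[0,0,0],[0,0,0],[0,0,0],[0,0,0],[0,0,0],[0,0,0],[0,0,0]], "xyz": [[0,0,0],[0,0,0],[0,0,0],[0,0,-0.5],[0,0,-2],[0,0,-5],[0,0,-9],[0,0,-13]], "jaw": [25,35,50,50,50,50,50,50]}}

```text
time_s: 34.5
eef_pos: [0.5301, 0.0592, 0.2547]
eef_rot: [0.0, 0.81, 0.586, 0.0]
wrist_force: [1.4, 0.1, -0.1]
opening: 0.499
grasp_force: 0.0
```

Request:
{"method": "send_rows", "body": {"dr": [[0,0,0],[0,0,0],[0,0,0],[0,0,0],[0,0,0],[0,0,0],[0,0,0],[0,0,0]], "xyz": [[-3,0,-2],[-7,0,-2],[-12,0,-2],[-17,0,-2],[-22,0,-2],[-26,0,-2],[-28,0,-2],[-28,0,-2]], "jaw": [50,50,50,50,50,50,50,50]}}

```text
time_s: 35.5
eef_pos: [0.4421, -0.2081, 0.2734]
eef_rot: [0.001, 0.811, 0.585, 0.0]
wrist_force: [-0.2, 0.7, -0.0]
opening: 0.501
grasp_force: 0.0
```

```bash
python3 - <<'E'
from h import *
t=ctrl.camera("top");s=ctrl.camera("side")
cv2.imwrite("pics/c4.png",np.hstack([cv2.resize(t[135:265,165:325],None,fx=2.5,fy=3.5,interpolation=2),cv2.resize(s[180:310,175:345],None,fx=2.35,fy=3.5,interpolation=2)])[:,:800,::-1])
c,st,_=blob(t,(0,150,90),(5,255,255),(225,180,260,225));p=plane("top",c,.134);n,_,_=blob(t,(15,120,120),(28,255,255),(250,190,268,212));q=plane("top",n,.1)
print(st,p,q,np.degrees(np.arctan2(*(p-q)[1::-1])),np.linalg.norm((p-q)[:2]),ctrl.get_obs()["wrist_force"])
E
```

```text
[230 196   6   7  30] [0.53075723 0.05352674 0.134     ] [ 0.52318086 -0.01479413  0.1       ] 83.67210490359692 0.06873967150083116 [-0.40964518  0.46313023  0.36519226]
```

View pics/c4.png

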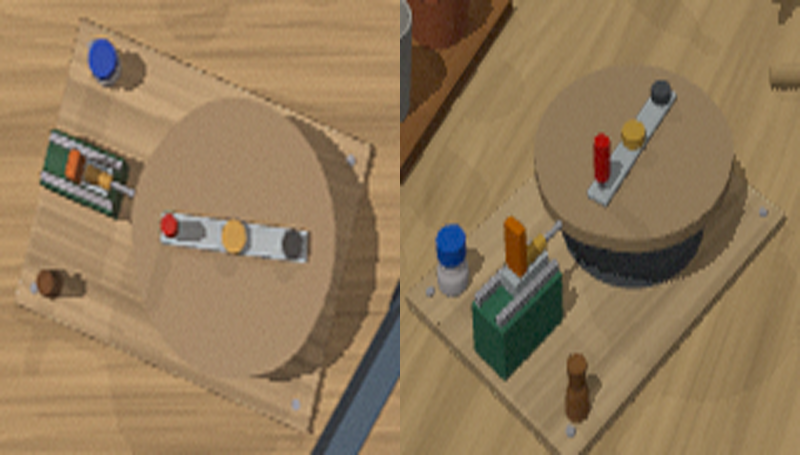

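The wheel stands where I left it: knob at (233,199) in the top picture, bar at about 83.7°. The carriage is in, and the jar and stamp are where they were.

```bash
python3 -c "
from bench import ctrl
print(ctrl.hand_in())"
```

```text
the job is handed in; nothing more can be done
None
```

The job is handed in: the carriage is in at its stop, the wheel stands with the high spot (drag about 8–9 N at the knob) against the pointer to within about 1°, and the arm has let go and is clear, with nothing nearby disturbed.

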